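# Repack the sample pot set for the autoclave

## Robot

A 6-joint arm with a two-finger parallel gripper is mounted at the origin on the work surface. World frame = base frame: x ahead of the robot, y to its left, z up, the work surface at z = 0. Lengths are in m, angles in rad, forces in N, time in s.
With the tool pointing down it reaches from about 0.425 to 0.95 m from the base axis. Payload 3.5 kg.
Tool frame: the origin (TCP) lies midway between the tips of the shut fingers; the grasp point (between the pads) lies 19 mm behind it; z points along the fingers, y is the line along which they close (so a half turn about z gives the same grasp; the last joint's range is limited). The gripper opens to 85 mm and grips with 20 to 120 N. Pads are 22 mm wide; open, the fingers measure 114 mm over their backs; the gripper's body (76 mm by 85 mm) begins 54 mm behind the grasp point. The pads swing forward as they close: fully open they stand 13 mm farther back than shut.
Start: joints at [-1.317, 0.286, 1.577, -0, 1.279, -0.15], TCP at [0.265, -0.621, 0.199] pointing down, gripper open.
Joint ranges: [-2.77, 2.77], [-0.9, 2.22], [0.21, 2.48], [-1.53, 4.67], [0.24, 2.81], [-2.84, 2.84]. Speed limits (rad/s): [2.79, 2.79, 3.14, 3.14, 3.14, 3.14].

## Interface

Orientations are given as a unit quaternion [x, y, z, w].
In Python, from plant import get_state, read_camera, ctrl gives the robot as it stands.
- The arm moves only by the shell command python3 -m crank 'ROWS' [FORCE]. ROWS is JSON, a list of rows, each a list of 3 entries, a list of its own where there are three numbers: the shift along the tool's x, y, z in mm, then the turn about the tool's z in degrees, then the closure in counts, from 0 (fully open) to 255 (shut). In form: [[[tx, ty, tz], yaw, claw], ...]. A call has 1 to 10 rows; each row is the pose to reach, as a shift and turn from the pose commanded when the call began, along the tool's axes at that moment; what a row does not reach only later rows make up. A row lasts 1/10 s, in which the tool goes at most 50 mm and 8.59 degrees, less where a joint would pass 70% of its speed; a pose out of reach is approached as far as the arm can. A call with a gripper value outside its range is refused whole. The fingers move at their own pace and stop on an object; FORCE is the grip in N (left out, the last holds). Time passes only in rows, so rows that repeat a pose let the fingers close. It gives the time, the measured TCP pose, the force, the opening and the grip force at its end, in the units of the state.
- get_state(): the state, without advancing time (a new reading comes with each control period).
- read_camera(name): name is "side" or "top"; returns a dict with "frame" (480x640x3 uint8, blue, green, red), "range_z" (480x640 float32, m along the optical axis (not along the pixel's ray), 0 where there is no reading), "vfov" (degrees; the focal length in pixels is half the picture's height over the tangent of half this angle, whatever the lens; pixels are square), "cx", "cy" (the principal point, pixels), "origin" and "orientation" of the camera in the world. Camera axes: x right, y down, z forward; pixel columns grow to the right and rows downward; lengths in m; the calibration is good to about 2 mm. A picture is of the moment at which its call begins.
- ctrl.sign_off(): hands the job in; it is judged then, once.
The state is a dict: "time": time; "qpos": joint angles; "dq": joint speeds; "joint_efforts": joint torques, N m; "eef_pos": TCP position; "tcp_rot": TCP orientation; "contact_force": force on the tool from outside, world axes, zero at the start; "wrist_torque": the same for the moment, N m; "opening": opening from 0.0 (shut) to 1.0 (fully open); "finger_force": force on a finger pad.
Only numpy, scipy, OpenCV 4.12 (cv2) and the standard library are available. Lean on these libraries where they do the work, as an engineer would, in place of code of your own. Each camera call takes 0.05 s, during which the arm holds its last target. There are 200 camera calls.

## Task

Pack the pot set into the tray for the autoclave: nest all the blue pots into one upright stack in the tray's steel ring, each pushed fully home with its red tab facing the same way as the yellow line, then put the lid on the top pot. The orange temperature logger must also sit flat in the blue pocket; leave the other things on the bench alone.

Things in the scene. Friction and masses are not known exactly. Their poses are not given: they have to be found in the camera images.
- tray: fixed aluminium tray, slab 130 (x) x 230 (y) x 10 mm; origin at the centre of its underside on the bench, z up. A dark steel stacking ring stands on its +y half, a blue block (86 x 62 mm, top 26 mm above the bench) with the logger's pocket on its -y half; a yellow line runs on the slab from the ring in the tray's +x direction, and up the ring's side
- stack_axis (a point): centre of the stacking ring's upper edge, 54 mm above the bench, at tray (0, 58, 54) mm; axes parallel to the tray's. The ring is an open wall, outside diameter 63, inside 58, 44 mm tall on the slab. A pot's foot goes down inside it until its shoulder rests on this edge; the pot's origin is then 40 mm below this point
- mark (a point): point on the yellow line on the tray slab's top, 36 mm from the stack axis in the tray's +x direction, at tray (36, 58, 10) mm; a correctly turned pot's tab point lies straight above it
- pocket (a point): centre of the floor of the logger pocket, 12 mm above the bench, at tray (0, -64, 12) mm; axes parallel to the tray's. The pocket is 62 mm along tray x, 38 mm along tray y, 14 mm deep, its mouth chamfered 1.5 mm
- lid: grey lid, 50 mm tall, 60 g: tapered plug (diameter 48 to 54, 12 mm tall) under a flange (diameter 63, 5 mm thick), upright black knob on top (diameter 24, 33 mm tall); origin at the centre of the plug's underside, z up. Seated, the flange rests on the top pot's rim, the lid's origin 56 mm above that pot's origin. Any yaw will do
- logger: orange temperature logger, block 60 (x) x 36 (y) x 44 (z) mm, about 130 g, black display and white button on top; origin at the centre of its underside, z up. It goes into the pocket with its long side along the tray's x, either way round; seated, its origin is at the pocket's floor point and 30 mm stand proud
- pot1: blue hollow pot, open top, 68 mm tall, 70 g, upright on the bench: tapered foot (diameter 42 to 55), at 40 mm height a flat shoulder, then a straight collar (diameter 63, inside 58) to the rim. Nested, its shoulder rests on the lower pot's rim, 28 mm higher pot to pot. Red tab on the +x side. Origin: centre of underside, z up. Pots are alike; may be absent (None)
- pot1_tab (a point): middle of pot1's red tab (10 radial x 12 x 10 mm, radius 31 to 41 mm), at pot (36, 0, 61) mm: it shows which way the pot faces
- pot2: blue hollow pot, open top, 68 mm tall, 70 g, upright on the bench: tapered foot (diameter 42 to 55), at 40 mm height a flat shoulder, then a straight collar (diameter 63, inside 58) to the rim. Nested, its shoulder rests on the lower pot's rim, 28 mm higher pot to pot. Red tab on the +x side. Origin: centre of underside, z up. Pots are alike; may be absent (None)
- pot2_tab (a point): middle of pot2's red tab (10 radial x 12 x 10 mm, radius 31 to 41 mm), at pot (36, 0, 61) mm: it shows which way the pot faces
- pot3: blue hollow pot, open top, 68 mm tall, 70 g, upright on the bench: tapered foot (diameter 42 to 55), at 40 mm height a flat shoulder, then a straight collar (diameter 63, inside 58) to the rim. Nested, its shoulder rests on the lower pot's rim, 28 mm higher pot to pot. Red tab on the +x side. Origin: centre of underside, z up. Pots are alike; may be absent (None)
- pot3_tab (a point): middle of pot3's red tab (10 radial x 12 x 10 mm, radius 31 to 41 mm), at pot (36, 0, 61) mm: it shows which way the pot faces
- pot4: blue hollow pot, open top, 68 mm tall, 70 g, upright on the bench: tapered foot (diameter 42 to 55), at 40 mm height a flat shoulder, then a straight collar (diameter 63, inside 58) to the rim. Nested, its shoulder rests on the lower pot's rim, 28 mm higher pot to pot. Red tab on the +x side. Origin: centre of underside, z up. Pots are alike; may be absent (None)
- pot4_tab (a point): middle of pot4's red tab (10 radial x 12 x 10 mm, radius 31 to 41 mm), at pot (36, 0, 61) mm: it shows which way the pot faces
- pot5: blue hollow pot, open top, 68 mm tall, 70 g, upright on the bench: tapered foot (diameter 42 to 55), at 40 mm height a flat shoulder, then a straight collar (diameter 63, inside 58) to the rim. Nested, its shoulder rests on the lower pot's rim, 28 mm higher pot to pot. Red tab on the +x side. Origin: centre of underside, z up. Pots are alike; may be absent (None)
- pot5_tab (a point): middle of pot5's red tab (10 radial x 12 x 10 mm, radius 31 to 41 mm), at pot (36, 0, 61) mm: it shows which way the pot faces
- pot6: blue hollow pot, open top, 68 mm tall, 70 g, upright on the bench: tapered foot (diameter 42 to 55), at 40 mm height a flat shoulder, then a straight collar (diameter 63, inside 58) to the rim. Nested, its shoulder rests on the lower pot's rim, 28 mm higher pot to pot. Red tab on the +x side. Origin: centre of underside, z up. Pots are alike; may be absent (None)
- pot6_tab (a point): middle of pot6's red tab (10 radial x 12 x 10 mm, radius 31 to 41 mm), at pot (36, 0, 61) mm: it shows which way the pot faces
- tube_rack: tube rack with red-capped tubes, 75 x 160 x 106 mm, bystander to leave alone; origin at the centre of its underside
- label_roll: yellow label roll, ring of diameter 72, 30 mm tall, bystander to leave alone; origin at the centre of its underside
- reagent_bottle: amber reagent bottle, diameter 70, 150 mm tall, bystander to leave alone; origin at the centre of its underside
Mind the look-alikes: they are no part of the job. Leave any green look-alike of the lid alone.

How it is judged:
On the way, in this order (a step that is already met when the one before it is completed fails the run):
1. all pots that are there stand nested in the stacking ring, tabs over the yellow line (horizontal distance between each of pot1, pot2, pot3, pot4, pot5, pot6 and stack_axis below 0.008 m and horizontal distance between each of pot1_tab, pot2_tab, pot3_tab, pot4_tab, pot5_tab, pot6_tab and mark below 0.012 m and angle between each of pot1, pot2, pot3, pot4, pot5, pot6's own z axis and vertical below 0.1 rad and (z of pot1 in the frame of stack_axis between -0.045 and -0.035 m or z of pot1 in the frame of stack_axis between -0.017 and -0.007 m or z of pot1 in the frame of stack_axis between 0.011 and 0.021 m or z of pot1 in the frame of stack_axis between 0.039 and 0.049 m or z of pot1 in the frame of stack_axis between 0.067 and 0.077 m or z of pot1 in the frame of stack_axis between 0.095 and 0.105 m) and (z of pot2 in the frame of stack_axis between -0.045 and -0.035 m or z of pot2 in the frame of stack_axis between -0.017 and -0.007 m or z of pot2 in the frame of stack_axis between 0.011 and 0.021 m or z of pot2 in the frame of stack_axis between 0.039 and 0.049 m or z of pot2 in the frame of stack_axis between 0.067 and 0.077 m or z of pot2 in the frame of stack_axis between 0.095 and 0.105 m) and (z of pot3 in the frame of stack_axis between -0.045 and -0.035 m or z of pot3 in the frame of stack_axis between -0.017 and -0.007 m or z of pot3 in the frame of stack_axis between 0.011 and 0.021 m or z of pot3 in the frame of stack_axis between 0.039 and 0.049 m or z of pot3 in the frame of stack_axis between 0.067 and 0.077 m or z of pot3 in the frame of stack_axis between 0.095 and 0.105 m) and (z of pot4 in the frame of stack_axis between -0.045 and -0.035 m or z of pot4 in the frame of stack_axis between -0.017 and -0.007 m or z of pot4 in the frame of stack_axis between 0.011 and 0.021 m or z of pot4 in the frame of stack_axis between 0.039 and 0.049 m or z of pot4 in the frame of stack_axis between 0.067 and 0.077 m or z of pot4 in the frame of stack_axis between 0.095 and 0.105 m) and (z of pot5 in the frame of stack_axis between -0.045 and -0.035 m or z of pot5 in the frame of stack_axis between -0.017 and -0.007 m or z of pot5 in the frame of stack_axis between 0.011 and 0.021 m or z of pot5 in the frame of stack_axis between 0.039 and 0.049 m or z of pot5 in the frame of stack_axis between 0.067 and 0.077 m or z of pot5 in the frame of stack_axis between 0.095 and 0.105 m) and (z of pot6 in the frame of stack_axis between -0.045 and -0.035 m or z of pot6 in the frame of stack_axis between -0.017 and -0.007 m or z of pot6 in the frame of stack_axis between 0.011 and 0.021 m or z of pot6 in the frame of stack_axis between 0.039 and 0.049 m or z of pot6 in the frame of stack_axis between 0.067 and 0.077 m or z of pot6 in the frame of stack_axis between 0.095 and 0.105 m)), for 0.2 s.
2. the lid is seated on the top pot (all of step 1 and horizontal distance between lid and stack_axis below 0.009 m and angle between lid's own z axis and vertical below 0.1 rad and (z of lid in the frame of stack_axis between 0.011 and 0.021 m or z of lid in the frame of stack_axis between 0.039 and 0.049 m or z of lid in the frame of stack_axis between 0.067 and 0.077 m or z of lid in the frame of stack_axis between 0.095 and 0.105 m or z of lid in the frame of stack_axis between 0.123 and 0.133 m or z of lid in the frame of stack_axis between 0.151 and 0.161 m) and z of lid in the frame of pot1 above 0.045 m and z of lid in the frame of pot2 above 0.045 m and z of lid in the frame of pot3 above 0.045 m and z of lid in the frame of pot4 above 0.045 m and z of lid in the frame of pot5 above 0.045 m and z of lid in the frame of pot6 above 0.045 m), for 0.2 s.
At the end, for the whole second after the job is handed in: Pots upright, within 8 mm of the ring axis, tabs within 12 mm of the mark from above, each within 5 mm of its nested height; lid level on the top pot, 9 mm of axis, 5 mm of height; logger flat in the pocket (4 mm, 0.08 rad tilt, 0.1 rad turn); all released and at rest (all of step 2 and horizontal distance between logger and pocket below 0.004 m and z of logger in the frame of pocket below 0.004 m and angle between logger's own z axis and vertical below 0.08 rad and angle between the x axis of logger and the x axis of tray, either way round below 0.1 rad and linear speed of each of pot1, pot2, pot3, pot4, pot5, pot6, lid, logger below 0.02 m/s); the robot touches nothing.
It fails at once if the tube rack is pushed about (over 30 mm) (distance of tube_rack from where it was at the start of the episode above 0.03 m).
It fails at once if the label roll is pushed about (over 30 mm) (distance of label_roll from where it was at the start of the episode above 0.03 m).
It fails at once if the reagent bottle is pushed about (over 30 mm) (distance of reagent_bottle from where it was at the start of the episode above 0.03 m).
Of pot1, pot2, pot3, pot4, pot5, pot6 only 4 to 6 are there at a start; the rules pass over those that are not, and their reading is None.
At some moment in a run one of lid, logger may be knocked a few centimetres aside while the robot is not near it.
It also fails if it takes over 210 s, if anything falls off the work surface, if the arm or the gripper's body presses on something with over 40 N, if the wrist force passes 120 N, or if a joint passes its speed limit or range.

## Working session

There is one attempt and no reset: what is moved stays moved. The work goes in short steps, Python scripts to look and compute and a shell command to move; the robot and the scene stay as the last step left them, time stands still between calls to the robot, and variables do not carry over. Pictures are saved under pics/ and viewed, at most 14 in all, crops included, and the job is handed in when it is done.

```bash
ls; mkdir -p pics
cat > h.py <<'E'
import numpy as np, cv2
from plant import get_state, read_camera, ctrl
from scipy.spatial.transform import Rotation as R
def cloud(name):
    c=read_camera(name); z=c["range_z"]; f=240/np.tan(np.radians(c["vfov"])/2)
    v,u=np.mgrid[:480,:640]
    P=np.stack([(u-c["cx"])/f*z,(v-c["cy"])/f*z,z],-1)
    W=P@R.from_quat(c["orientation"]).as_matrix().T+np.array(c["origin"])
    W[z==0]=np.nan
    return c,W
E
python3 - <<'E'
from h import *
for n in("top","side"):
    c,W=cloud(n); cv2.imwrite(f"pics/{n}0.png",c["frame"]); print(n,c["vfov"],c["cx"],c["cy"],c["origin"],R.from_quat(c["orientation"]).as_matrix().round(3).tolist())
    np.savez(f"{n}0.npz",f=c["frame"],W=W)
print(get_state())
E
```

```text
pics
top 45.54728528355595 325.12812017202407 237.32317643118398 [ 0.32123352 -0.01852917  1.47242969] [[0.025, -0.982, 0.189], [-1.0, -0.022, 0.022], [-0.018, -0.189, -0.982]]
side 45.45200011521218 325.4993355557188 240.70560628821488 [ 0.45504224 -1.1466636   1.27236803] [[0.991, -0.089, 0.095], [-0.13, -0.72, 0.682], [0.008, -0.688, -0.725]]
{'time': 0.1, 'qpos': array([-1.31698967e+00,  2.87107983e-01,  1.57804629e+00,  2.12513409e-05,
        1.27863090e+00, -1.50009234e-01]), 'dq': array([-0.00082958, -0.00095878, -0.00451026,  0.00064113, -0.00155095,
        0.00200965]), 'joint_efforts': array([ 1.27496223e-03, -4.07294226e+01, -2.93697685e+01, -7.72364751e-05,
        3.39983788e-03,  8.87222882e-07]), 'eef_pos': array([ 0.26508252, -0.62003346,  0.19725649]), 'tcp_rot': array([ 9.79685771e-01,  2.00535753e-01, -4.67103710e-05, -1.09530680e-03]), 'contact_force': array([-0.19110564, -0.32517138,  0.2915207 ]), 'wrist_torque': array([0.03291383, 0.02502295, 0.0206567 ]), 'finger_force': 0.0, 'opening': 0.9978003884274144}
```

View pics/top0.png

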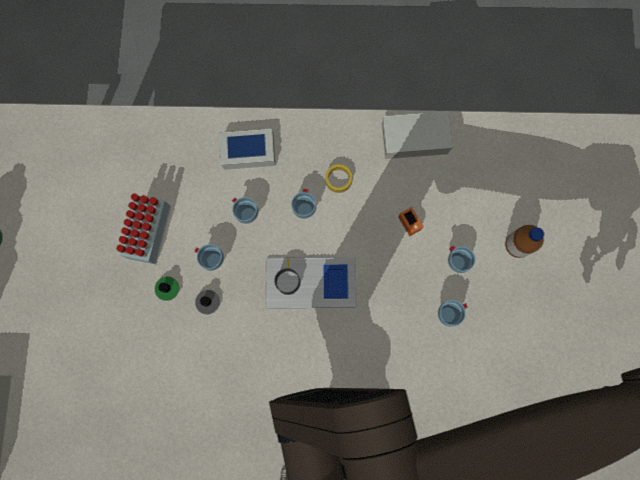

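View pics/side0.png

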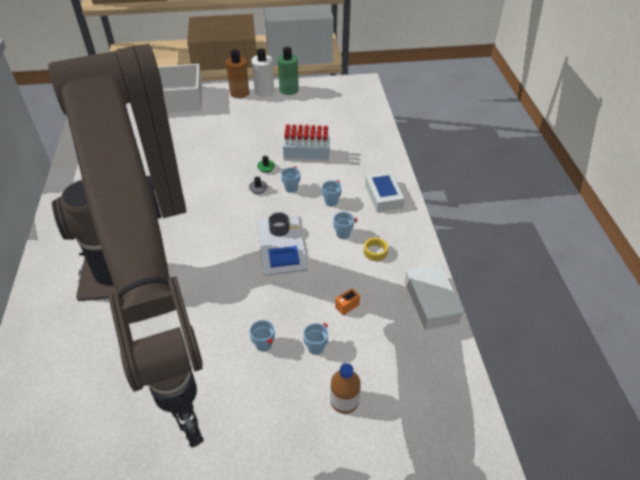

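Five pots show in the top view at about (245,210), (303,206), (209,257), (460,259) and (451,313). The ring is at (287,281), the pocket at (336,282), the grey lid at (207,300), the green decoy at (167,289) and the logger at (411,221). I'll measure these next.

```bash
cat >> h.py <<'E'
from scipy.optimize import least_squares
def circ(p,r):
    c0=(p.min(0)+p.max(0))/2
    s=least_squares(lambda c:np.hypot(*(p-c).T)-r,c0,loss="soft_l1",f_scale=.001)
    return s.x, np.median(np.abs(s.fun))
def hsv(f): return cv2.cvtColor(f,cv2.COLOR_BGR2HSV).astype(int)
def pots(f,W):
    H=hsv(f); h,s,v=H[...,0],H[...,1],H[...,2]
    blue=(h>90)&(h<112)&(s>50)&(s<190)&(v>60)
    red=((h<6)|(h>174))&(s>120)&(W[...,2]>.045)&(W[...,2]<.075)
    n,l,st,ct=cv2.connectedComponentsWithStats(blue.astype(np.uint8)); out=[]
    for i in range(1,n):
        if st[i,4]<150: continue
        m=(l==i); p=W[m]; rim=p[(p[:,2]>.061)&(p[:,2]<.075)]
        if len(rim)<15: continue
        c,e=circ(rim[:,:2],.0305)
        d=np.hypot(*(W[...,:2]-c).transpose(2,0,1)); t=W[red&(d<.055)&(d>.02)]
        tc=np.median(t[:,:2],0) if len(t) else np.full(2,np.nan)
        out.append((c,np.degrees(np.arctan2(*(tc-c)[::-1])),e,len(t),np.linalg.norm(tc-c),ct[i]))
    return out
def show(f,W):
    for c,a,e,n,r,px in pots(f,W): print("pot",(c*1000).round(1),"tab",round(a,1),"e",round(e*1e3,2),n,round(r*1e3,1),px.round())
E
python3 - <<'E'
from h import *
for n in("top","side"):
    d=np.load(n+"0.npz"); f,W=d["f"],d["W"]; print(n); show(f,W)
    H=hsv(f); h,s,v=H[...,0],H[...,1],H[...,2]
    # bench z
    B=W[(np.abs(W[...,2])<.01)]; print("bench",np.median(B[:,2]))
    near=lambda x,y,r:np.hypot(W[...,0]-x,W[...,1]-y)<r
    print([W[y,x].round(3).tolist() for x,y in ([(287,290),(207,300),(411,221),(336,282)] if n=="top" else [(279,218),(258,183),(347,300),(284,257)])])
E
```

```text
top
pot [675.7  70.3] tab -4.2 e 0.83 13 37.8 [303. 205.]
pot [659.8 219.1] tab 50.1 e 0.76 11 37.9 [245. 210.]
pot [536.3 301.2] tab 63.7 e 0.77 10 38.8 [210. 257.]
pot [ 544.4 -327.4] tab 41.9 e 0.76 15 36.8 [461. 259.]
pot [ 411.1 -300.5] tab -59.5 e 0.77 10 37.0 [451. 313.]
bench 4.460184129362332e-06
[[0.462, 0.109, 0.014], [0.429, 0.304, 0.049], [0.642, -0.204, 0.049], [0.486, -0.016, 0.011]]
side
pot [539.1 299.9] tab nan e 1.65 0 nan [290. 179.]
pot [661.5 217.5] tab nan e 1.48 0 nan [331. 192.]
pot [677.8  68.7] tab -4.3 e 1.81 2 36.0 [343. 224.]
pot [ 412.8 -302.2] tab -61.1 e 1.14 14 37.2 [262. 334.]
pot [ 546.6 -329.6] tab 43.4 e 0.92 1 38.0 [315. 338.]
bench 0.0009645467836898458
[[0.488, 0.134, 0.031], [0.432, 0.303, 0.035], [0.644, -0.223, 0.051], [0.491, -0.011, 0.011]]
```

```bash
cat >> h.py <<'E'
def box(p):
    (c,wh,a)=cv2.minAreaRect((p[:,:2]*1000).astype(np.float32)); return np.array(c).round(1),np.array(wh).round(1),round(a,1)
def biggest(m):
    n,l,st,_=cv2.connectedComponentsWithStats(m.astype(np.uint8)); return l==1+np.argmax(st[1:,4])
def tray(f,W):
    H=hsv(f); h,s,v=H[...,0],H[...,1],H[...,2]; Z=W[...,2]
    d=np.hypot(W[...,0]-.49,W[...,1]-.105)
    r=W[(d<.045)&(Z>.047)&(Z<.060)]; c,e=circ(r[:,:2],.03025); print("ring",(c*1e3).round(1),e,len(r))
    m=(h>105)&(h<125)&(s>150)&(np.hypot(W[...,0]-.49,W[...,1]+.014)<.06)
    b=W[m&(Z>.02)&(Z<.032)]; print("block top",box(b),len(b))
    q=W[m&(Z>.006)&(Z<.0165)]; print("pocket floor",box(q),len(q),np.median(q[:,2]))
    y=W[(h>15)&(h<35)&(s>90)&(np.hypot(*(W[...,:2]-c).transpose(2,0,1))<.07)]; print("yellow",np.median(y,0).round(3),len(y))
    sl=W[biggest((Z>.006)&(Z<.0145)&(np.abs(W[...,0]-.49)<.09)&(np.abs(W[...,1]-.05)<.14))]; print("slab",box(sl))
def logger(f,W):
    H=hsv(f); h,s,v=H[...,0],H[...,1],H[...,2]; Z=W[...,2]
    m=biggest((h>3)&(h<16)&(s>150)&(Z>.036)&(Z<.075)&(np.hypot(W[...,0]-.60,W[...,1]+.12)<.25)&(np.hypot(W[...,0]-.57,W[...,1]+.46)>.1))
    m=cv2.morphologyEx(m.astype(np.uint8),cv2.MORPH_CLOSE,np.ones((9,9)))>0
    p=W[m&(Z>.038)]; print("logger",box(p),np.median(p[:,2]).round(4),len(p))
def lid(f,W,z0=0.,g=(.43,.303)):
    H=hsv(f); Z=W[...,2]; d=np.hypot(W[...,0]-g[0],W[...,1]-g[1])
    k=W[(d<.06)&(Z>z0+.042)&(Z<z0+.058)]; print("knob",(np.median(k,0)*1e3).round(1),box(k),len(k))
    k=W[(d<.06)&(Z>z0+.010)&(Z<z0+.022)]; c,e=circ(k[:,:2],.0) if len(k)<9 else (np.array(cv2.minEnclosingCircle((k[:,:2]).astype(np.float32))[0]),0); print("flange",(c*1e3).round(1),len(k))
E
python3 - <<'E'
from h import *
for n in("top","side"):
    d=np.load(n+"0.npz"); f,W=d["f"],d["W"]; print(n); tray(f,W); logger(f,W); lid(f,W)
f=cv2.imread("pics/top0.png"); s=cv2.imread("pics/side0.png")
a=cv2.resize(f[245:320,255:370],None,fx=5,fy=5,interpolation=2)[:400,:]
b=cv2.resize(f[195:245,380:440],None,fx=5,fy=5)[:250]
o=np.zeros((600,800,3),np.uint8); o[:375,:575]=a; o[345:595,490:790]=b; cv2.imwrite("pics/c1.png",o)
E
```

```text
top
ring [482.7 106.4] 0.0008809587185108231 98
block top (array([487.4, -13.7]), array([82.6, 56.3]), 1.5) 374
pocket floor (array([486.7, -16.2]), array([62.2, 36. ]), 1.4) 325 0.011752975386905229
yellow [0.535 0.111 0.011] 19
slab (array([484.5,  48.3]), array([132.1, 231.3]), 1.5)
logger (array([ 645.5, -204.6]), array([60.5, 35.9]), 32.2) 0.0444 309
knob [426.9 310.   49.1] (array([426.7, 311.2]), array([20.3, 24.4]), 1.1) 72
flange [423.8 301.3] 359
side
ring [484.9 105.1] 0.0015933338770084265 109
block top (array([489.2, -20.7]), array([78.8, 64.4]), 1.9) 226
pocket floor (array([492.2, -16.3]), array([66.6, 53.4]), 3.7) 139 0.013025015198772527
yellow [nan nan nan] 0
slab (array([487.7,  47.1]), array([131.5, 245.6]), 2.0)
logger (array([ 647.3, -209.7]), array([59.4, 34.9]), 29.2) 0.0452 220
knob [430.1 306.5  50.9] (array([429.7, 310.3]), array([33.5, 20.1]), 88.8) 39
flange [421.6 298.5] 137
  return _methods._mean(a, axis=axis, dtype=dtype,
  ret = um.true_divide(
```

View pics/c1.png

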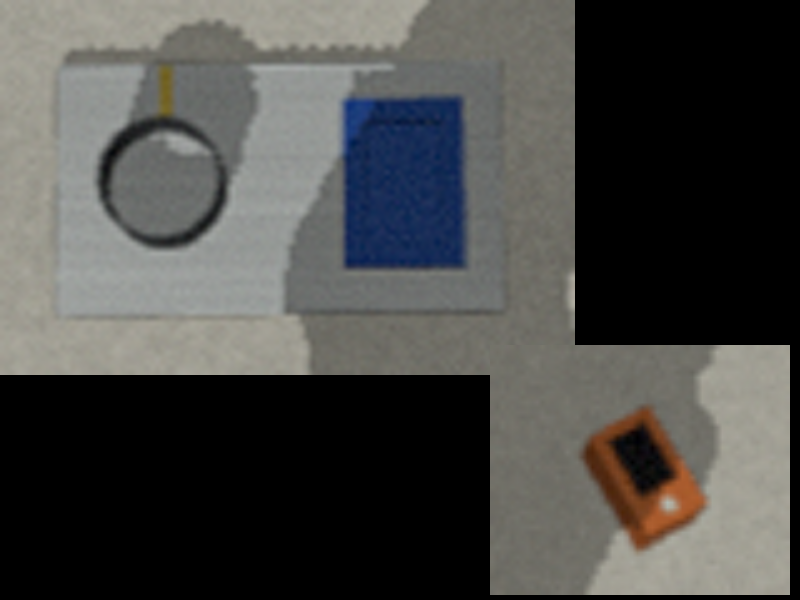

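The crop confirms the layout: ring in the upper left, line towards +x, and the logger's long side about 31° from world x. The tray yaw is about 1.5°. I'll start with the logger.

```bash
cat >> h.py <<'E'
def cur():
    s=get_state(); M=R.from_quat(s["tcp_rot"]).as_matrix()
    return np.append(s["eef_pos"]*1e3,np.degrees(np.arctan2(M[1,1],M[0,1])))
def plan(*wps):
    """each wp x,y,z mm, tool-y angle deg -> shift in previous tool axes, yaw"""
    a=cur(); print("now",a.round(1),"open",round(get_state()["opening"]*85,1),"F",get_state()["contact_force"].round(1))
    for w in wps:
        w=np.array(w,float); p=np.radians(a[3]); d=w-a
        print([round(d[1]*np.cos(p)-d[0]*np.sin(p),1), round(d[0]*np.cos(p)+d[1]*np.sin(p),1), round(-d[2],1)], round(-((d[3]+180)%360-180),1)); a=w
E
python3 -c "
from h import *
plan((646.5,-206,150,-59),(646.5,-206,17,-59))"
```

```text
now [ 265.1 -620.   197.3  -66.9] open 84.8 F [-0.2 -0.3  0.3]
[np.float64(513.4), np.float64(-230.9), np.float64(47.3)] -7.9
[np.float64(0.0), np.float64(0.0), np.float64(133.0)] -0.0
```

```bash
python3 -m crank '[[[250,-113,0],0,0],[[250,-113,0],0,0],[[250,-113,0],0,0],[[250,-113,0],0,0],[[513,-231,47],-8,0],[[513,-231,47],-8,0],[[513,-231,47],-8,0],[[513,-231,47],-8,0],[[513,-231,47],-8,0],[[513,-231,47],-8,0]]' 40
python3 -m crank '[[[0,0,0],0,0],[[0,0,0],0,0],[[0,0,0],0,0]]'
python3 - <<'E'
from h import *
plan((646.5,-206,60,-59),(646.5,-206,17,-59))
for n in("top","side"):
    c,W=cloud(n);logger(c["frame"],W)
E
```

```text
time: 1.1
eef_pos: [0.6029, -0.2527, 0.1592]
tcp_rot: [0.963, 0.268, -0.0, -0.0]
contact_force: [-0.3, -0.2, -0.4]
opening: 1.002
finger_force: 0.0
time: 1.4
eef_pos: [0.6015, -0.2552, 0.1597]
tcp_rot: [0.963, 0.268, -0.0, -0.0]
contact_force: [-0.3, -0.7, -0.1]
opening: 1.004
finger_force: 0.0
now [ 601.5 -255.2  159.7  -58.9] open 85.4 F [-0.3 -0.7 -0.1]
[np.float64(63.9), np.float64(-18.9), np.float64(99.7)] 0.1
[np.float64(0.0), np.float64(0.0), np.float64(43.0)] -0.0
logger (array([ 600.9, -181.1]), array([ 43.5, 159.6]), 73.4) 0.0446 214
logger (array([ 646.9, -210.1]), array([57. , 33.6]), 28.6) 0.0449 212
```

```bash
python3 -m crank '[[[64,-19,60],0,0],[[64,-19,60],0,0],[[64,-19,60],0,0],[[64,-19,100],0,0],[[64,-19,100],0,0],[[64,-19,100],0,0],[[64,-19,100],0,0]]'
python3 - <<'E'
from h import *
plan((646.5,-206,17,-59))
c,W=cloud("side");logger(c["frame"],W)
cv2.imwrite("pics/s1.png",cv2.resize(c["frame"][210:370,240:450],None,fx=3.5,fy=3.5))
E
```

```text
time: 2.2
eef_pos: [0.6479, -0.2068, 0.0625]
tcp_rot: [0.963, 0.268, 0.001, 0.001]
contact_force: [-0.6, -0.1, 0.4]
opening: 1.001
finger_force: 0.0
now [ 647.9 -206.8   62.5  -58.9] open 85.1 F [-0.6 -0.1  0.4]
[np.float64(-0.8), np.float64(-1.4), np.float64(45.5)] 0.1
logger (array([ 648.3, -211.7]), array([57.2, 34.9]), 29.9) 0.0453 219
```

View pics/s1.png

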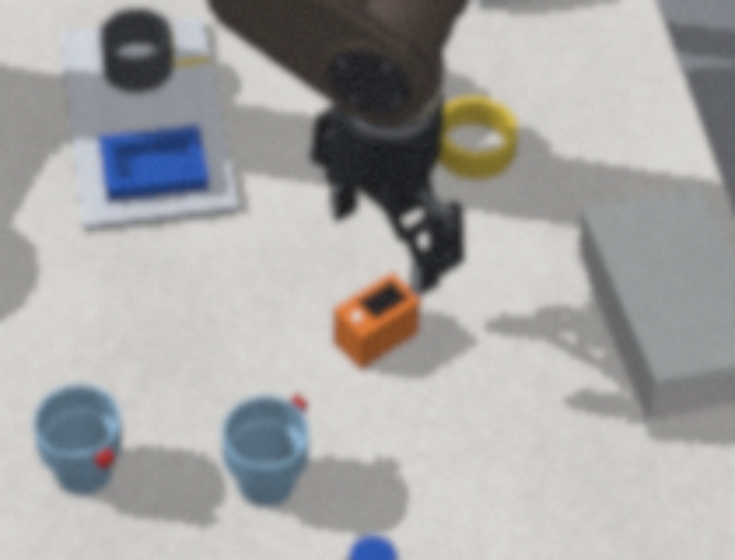

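The gripper hovers over the logger, whose top is near (375,300) in the crop, with fingertips near (345,210) and (425,285). The fingers look slightly beyond the logger, so I'll check with the depth data.

Run:
```python
from h import *
y=np.array([np.cos(np.radians(-59)),np.sin(np.radians(-59))]);x=np.array([-y[1],y[0]])
for n in("side","top"):
    c,W=cloud(n)
    m=(np.hypot(W[...,0]-.648,W[...,1]+.207)<.08)&(W[...,2]>.055)
    p=W[m]; q=(p[:,:2]-[.6479,-.2068])*1e3; q=np.c_[q@x,q@y,p[:,2]*1e3]
    print(n,len(q),"zmin",q[:,2].min())
    for s in(-1,1):
        t=q[(s*q[:,1]>25)&(q[:,2]<q[s*q[:,1]>25][:,2].min()+12)] ; print(s,np.percentile(t,[5,50,95],axis=0).round(1).tolist(),len(t))
```

```text
side 4233 zmin 109.62311165470217
-1 [[-8.0, -51.9, 112.5], [0.9, -42.2, 118.1], [10.8, -39.8, 122.0]] 22
1 [[-9.2, 47.3, 112.2], [-5.5, 49.8, 116.8], [2.1, 53.6, 118.8]] 10
top 2425 zmin 326.4183645524896
-1 [[19.7, -45.5, 326.6], [24.5, -38.3, 330.1], [29.5, -30.5, 337.1]] 5
1 [[-28.7, 29.2, 345.5], [-22.6, 38.2, 350.0], [-15.1, 50.2, 351.7]] 7
```

Run:
```python
from h import *
c,W=cloud("side")
for r in range(270,300,3): print(r,[ (W[r,k]*1e3).round().tolist() for k in (357,361,365)])
def proj(p):
    f=240/np.tan(np.radians(c["vfov"])/2); q=R.from_quat(c["orientation"]).as_matrix().T@(np.array(p)-c["origin"]); return (q[:2]/q[2]*f+[c["cx"],c["cy"]]).round()
y=np.array([np.cos(np.radians(-59)),np.sin(np.radians(-59))])
for s in(-1,1): print(proj([*(np.array([.6479,-.2068])+s*.045*y),.0755]))
```

```text
270 [[662.0, -239.0, 191.0], [675.0, -225.0, 172.0], [676.0, -264.0, 218.0]]
273 [[697.0, -89.0, -1.0], [672.0, -241.0, 180.0], [675.0, -269.0, 212.0]]
276 [[662.0, -245.0, 175.0], [705.0, -107.0, 5.0], [676.0, -269.0, 202.0]]
279 [[661.0, -249.0, 169.0], [704.0, -116.0, 2.0], [675.0, -274.0, 196.0]]
282 [[662.0, -249.0, 156.0], [671.0, -254.0, 160.0], [677.0, -270.0, 179.0]]
285 [[688.0, -139.0, 6.0], [671.0, -258.0, 154.0], [677.0, -274.0, 172.0]]
288 [[663.0, -248.0, 131.0], [671.0, -258.0, 142.0], [676.0, -279.0, 167.0]]
291 [[663.0, -253.0, 125.0], [673.0, -252.0, 122.0], [708.0, -158.0, -1.0]]
294 [[676.0, -198.0, 40.0], [693.0, -173.0, 6.0], [706.0, -169.0, 0.0]]
297 [[673.0, -215.0, 49.0], [694.0, -175.0, -4.0], [704.0, -181.0, 1.0]]
[337. 279.]
[359. 300.]
```

```bash
python3 -m crank '[[[0,0,0],0,255],[[0,0,0],0,255],[[0,0,0],0,255],[[0,0,0],0,255],[[0,0,0],0,255],[[0,0,0],0,255],[[0,0,0],0,255],[[0,0,0],0,255]]'
python3 - <<'E'
from h import *
c,W=cloud("side")
p=W[(np.hypot(W[...,0]-.648,W[...,1]+.207)<.06)&(W[...,2]>.055)]*1e3
for z in range(55,200,10):
    q=p[(p[:,2]>=z)&(p[:,2]<z+10)]
    if len(q): print(z,len(q),np.median(q,0).round(1))
print(cur())
cv2.imwrite("pics/s2.png",cv2.resize(c["frame"][230:330,300:400],None,fx=5,fy=5))
E
```

```text
time: 3.2
eef_pos: [0.647, -0.2052, 0.0599]
tcp_rot: [0.963, 0.268, -0.0, -0.0]
contact_force: [-0.1, 0.7, -0.1]
opening: 0.001
finger_force: 0.0
85 1 [ 647.5 -210.    90.3]
95 13 [ 641.9 -210.6  100.6]
105 24 [ 648.6 -216.2  110.3]
115 22 [ 641.8 -213.9  120.4]
125 14 [ 641.6 -214.8  128.4]
135 27 [ 641.1 -209.2  141.7]
145 67 [ 651.8 -217.8  149.2]
155 58 [ 637.4 -210.2  160.4]
165 59 [ 634.8 -209.4  170.5]
175 84 [ 646.4 -227.4  181.3]
185 85 [ 666.1 -241.7  188.9]
195 57 [ 656.5 -236.1  199.4]
[ 647.07706736 -205.20902404   59.97016646  -58.8622687 ]
```

View pics/s2.png

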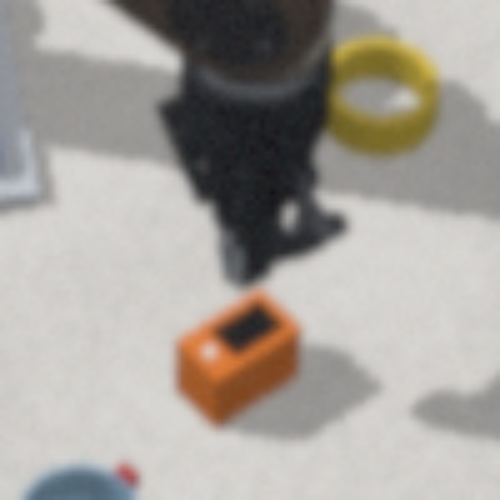

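```bash
python3 -m crank '[[[0,0,0],0,0],[[0,0,0],0,0],[[0,0,0],0,0],[[0,0,0],0,0],[[0,0,0],0,0],[[0,0,0],0,0],[[0,0,0],0,0],[[0,0,0],0,0]]'
python3 -m crank '[[[0,0,10],0,0],[[0,0,20],0,0],[[0,0,30],0,0],[[0,0,40],0,0],[[0,0,40],0,0],[[0,0,40],0,0]]'
python3 - <<'E'
from h import *
c,W=cloud("side")
print(cur())
cv2.imwrite("pics/s3.png",cv2.resize(c["frame"][240:340,300:400],None,fx=5,fy=5))
E
```

```text
time: 4.05
eef_pos: [0.6471, -0.2052, 0.06]
tcp_rot: [0.963, 0.268, 0.0, 0.0]
contact_force: [0.0, -0.2, -0.6]
opening: 1.003
finger_force: 0.0
time: 4.65
eef_pos: [0.6467, -0.2051, 0.0192]
tcp_rot: [0.963, 0.268, -0.0, -0.0]
contact_force: [0.4, 0.4, -0.6]
opening: 1.0
finger_force: 0.0
[ 647.20691853 -205.29746091   19.96939695  -58.86294968]
```

View pics/s3.png

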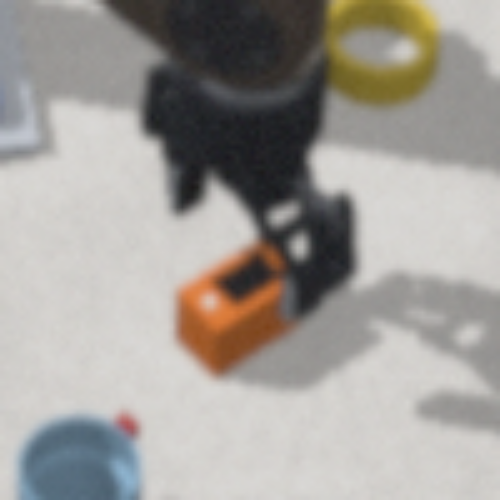

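```bash
python3 -m crank '[[[0,0,0],0,255],[[0,0,0],0,255],[[0,0,0],0,255],[[0,0,0],0,255],[[0,0,0],0,255],[[0,0,0],0,255]]' 30
python3 - <<'E'
from h import *
c,W=cloud("side")
print(cur())
def proj(p):
    f=240/np.tan(np.radians(c["vfov"])/2); q=R.from_quat(c["orientation"]).as_matrix().T@(np.array(p)-c["origin"]); return (q[:2]/q[2]*f+[c["cx"],c["cy"]]).round(1)
y=np.array([np.cos(np.radians(-59)),np.sin(np.radians(-59))])
for s in(-1,0,1):
  for z in (.02,.04,.06): print(s,z,proj([*(np.array([.647,-.205])+s*.02*y),z])-[300,240])
logger(c["frame"],W)
cv2.imwrite("pics/s4.png",cv2.resize(c["frame"][240:340,300:400],None,fx=5,fy=5))
E
```

```text
time: 5.3
eef_pos: [0.647, -0.2052, 0.02]
tcp_rot: [0.963, 0.268, -0.0, 0.0]
contact_force: [0.5, -0.0, 0.4]
opening: 0.001
finger_force: 0.0
[ 647.03440486 -205.20891199   19.93611179  -58.86380808]
-1 0.02 [41.9 57.2]
-1 0.04 [42.1 52.7]
-1 0.06 [42.3 48.1]
0 0.02 [46.6 61.8]
0 0.04 [46.8 57.3]
0 0.06 [47.1 52.7]
1 0.02 [51.3 66.4]
1 0.04 [51.6 61.9]
1 0.06 [51.9 57.3]
logger (array([ 648.7, -211. ]), array([58.2, 35. ]), 23.5) 0.0446 151
```

View pics/s4.png

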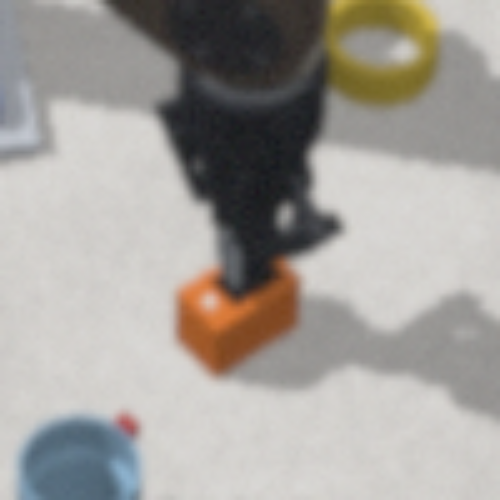

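The shut fingertips end above the logger's top at about (240,285) in the crop, although the reported z is 20 mm. The reported z therefore disagrees with the cameras, so I'll calibrate it with a gentle guarded touch.

```bash
for i in 1; do python3 -m crank '[[[0,0,2],0,255],[[0,0,4],0,255],[[0,0,6],0,255],[[0,0,6],0,255]]' | egrep 'eef|contact'; python3 -m crank '[[[0,0,2],0,255],[[0,0,4],0,255],[[0,0,4],0,255]]'| egrep 'eef|contact'; python3 -m crank '[[[0,0,1],0,255],[[0,0,2],0,255],[[0,0,2],0,255]]'| egrep 'eef|contact';  done
```

```text
eef_pos: [0.6467, -0.205, 0.0133]
contact_force: [-0.1, 0.3, 0.7]
eef_pos: [0.6473, -0.2053, 0.0113]
contact_force: [-1.7, 0.9, 5.5]
eef_pos: [0.6474, -0.2055, 0.0114]
contact_force: [-6.4, 1.5, 11.5]
```

Contact came at reported z = 11.5 mm on a 44 mm top, so true tip z = reported + 33 mm. I'll put that offset in the helper and grasp.

```bash
sed -i 's|return np.append(s\["eef_pos"\]\*1e3,|return np.append(s["eef_pos"]*1e3+[0,0,33],|' h.py
python3 -m crank '[[[0,0,-10],0,255],[[0,0,-20],0,0],[[0,0,-20],0,0],[[0,0,-20],0,0],[[0,0,-20],0,0],[[0,0,-20],0,0],[[0,0,-20],0,0],[[0,0,-20],0,0],[[0,0,-20],0,0]]' | grep -A3 eef
python3 -c "
from h import *
for n in('side',):
    c,W=cloud(n);logger(c['frame'],W)
plan((646.5,-206.5,17,-59))"
```

```text
eef_pos: [0.647, -0.2052, 0.0278]
tcp_rot: [0.963, 0.268, -0.0, -0.0]
contact_force: [-0.0, -0.0, -0.4]
opening: 1.0
logger (array([ 643. , -212.6]), array([50. , 34.1]), 30.1) 0.0447 163
now [ 647.  -205.2   60.8  -58.9] open 84.8 F [-1.1  0.7 -0.6]
[np.float64(-1.1), np.float64(0.9), np.float64(43.8)] 0.1
```

```bash
python3 -m crank '[[[-1,1,12],0,0],[[-1,1,24],0,0],[[-1,1,36],0,0],[[-1,1,44],0,0],[[-1,1,44],0,0],[[-1,1,44],0,0]]' | grep -A3 eef
python3 -m crank '[[[0,0,0],0,255],[[0,0,0],0,255],[[0,0,0],0,255],[[0,0,0],0,255],[[0,0,0],0,255],[[0,0,0],0,255],[[0,0,0],0,255]]' 60
python3 -m crank '[[[0,0,-30],0,255],[[0,0,-60],0,255],[[0,0,-60],0,255],[[0,0,-60],0,255]]'
python3 -c "
from h import *
plan((530,-100,120,-75),(488,-16.5,95,-88.5),(488,-16.5,29,-88.5))"
```

```text
eef_pos: [0.6465, -0.2065, -0.0165]
tcp_rot: [0.963, 0.268, -0.0, -0.0]
contact_force: [-0.3, 0.3, 0.0]
opening: 0.999
time: 8.6
eef_pos: [0.6474, -0.2069, -0.0152]
tcp_rot: [0.963, 0.268, 0.001, 0.0]
contact_force: [-0.1, 0.7, 3.1]
opening: 0.41
finger_force: 61.8
time: 9.0
eef_pos: [0.6465, -0.2065, 0.0437]
tcp_rot: [0.963, 0.268, -0.0, -0.0]
contact_force: [0.1, 0.7, -2.1]
opening: 0.411
finger_force: 61.5
now [ 646.5 -206.5   76.7  -58.9] open 35.0 F [ 0.1  0.7 -2.1]
[np.float64(-44.6), np.float64(-151.4), np.float64(-43.3)] 16.1
[np.float64(-19.0), np.float64(-91.5), np.float64(25.0)] 13.5
[np.float64(0.0), np.float64(0.0), np.float64(66.0)] -0.0
```

```bash
python3 -m crank '[[[-45,-151,-43],16,255],[[-45,-151,-43],16,255],[[-45,-151,-43],16,255],[[-45,-151,-43],16,255],[[-45,-151,-43],16,255],[[-45,-151,-43],16,255],[[-45,-151,-43],16,255]]' | grep eef
python3 -m crank '[[[-19,-92,25],14,255],[[-19,-92,25],14,255],[[-19,-92,25],14,255],[[-19,-92,25],14,255],[[-19,-92,25],14,255],[[-19,-92,25],14,255],[[-19,-92,25],14,255]]' | grep eef
python3 - <<'E'
from h import *
plan((488,-16.5,75,-88.5),(488,-16.5,29,-88.5))
c,W=cloud("side"); 
H=hsv(c["frame"]); m=(H[...,0]>3)&(H[...,0]<16)&(H[...,1]>150)&(np.hypot(W[...,0]-.488,W[...,1]+.02)<.08); p=W[m]*1e3
print(np.percentile(p,[2,50,98],axis=0).round(1))
q=p[(p[:,1]>-40)&(p[:,1]<-28)]; print(len(q),np.percentile(q,[1,5,50,95,99],axis=0).round(1).tolist())
cv2.imwrite("pics/s5.png",cv2.resize(c["frame"][180:280,230:350],None,fx=5,fy=5))
E
```

```text
eef_pos: [0.5308, -0.1015, 0.0863]
eef_pos: [0.4888, -0.0178, 0.0625]
now [488.8 -17.8  95.5 -88.9] open 34.4 F [-0.3 -0.6 -2.5]
[np.float64(-0.8), np.float64(-1.3), np.float64(20.5)] -0.4
[np.float64(0.0), np.float64(0.0), np.float64(46.0)] -0.0
[[462.2 -71.7  84.3]
 [477.4 -34.3 119.9]
 [516.8  -5.7 172.7]]
95 [[463.4, -39.4, 83.7], [465.4, -38.9, 86.7], [476.3, -35.1, 109.4], [515.3, -30.5, 126.4], [515.9, -29.2, 129.1]]
```

View pics/s5.png

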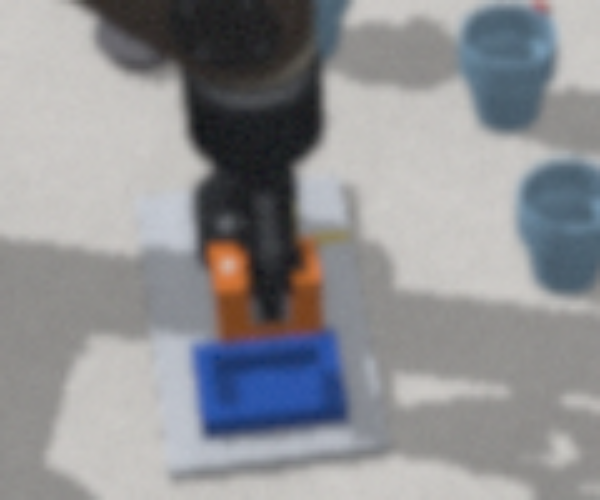

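The logger hangs level behind and above the pocket in this view, with its near face spanning x 462–517. The x alignment looks good, so I'll lower it under guard.

```bash
python3 -m crank '[[[-1,-1,20],0,255],[[-1,-1,40],0,255],[[-1,-1,48],0,255],[[-1,-1,48],0,255],[[-1,-1,48],0,255]]' | egrep 'eef|cont'
python3 -c "
from h import *
plan((488,-16.5,45,-88.5))"
python3 -m crank '[[[0,0,2],0,255],[[0,0,4],0,255],[[0,0,6],0,255],[[0,0,8],0,255],[[0,0,8],0,255]]' | egrep 'eef|cont'
```

```text
eef_pos: [0.4873, -0.0161, 0.0145]
contact_force: [-0.5, 0.6, -2.5]
now [487.3 -16.1  47.5 -88.9] open 35.0 F [-0.5  0.6 -2.5]
[np.float64(0.7), np.float64(0.4), np.float64(2.5)] -0.4
eef_pos: [0.4866, -0.0156, 0.0056]
contact_force: [0.8, 0.5, -2.0]
```

```bash
python3 -m crank '[[[0,0,3],0,255],[[0,0,6],0,255],[[0,0,9],0,255],[[0,0,9],0,255]]' | egrep 'eef|cont'
python3 -m crank '[[[0,0,1],0,255],[[0,0,2],0,255],[[0,0,2],0,255]]' | egrep 'eef|cont'
```

```text
eef_pos: [0.4867, -0.0156, -0.0033]
contact_force: [0.3, 1.6, -0.7]
eef_pos: [0.4867, -0.0156, -0.0033]
contact_force: [-7.4, 4.5, 13.7]
```

Seated at the expected depth. Since the pocket fits at the top-camera coordinates, I'll use those directly. I'll release and go to the first pot.

```bash
python3 -m crank '[[[0,0,-1],0,255],[[0,0,-2],0,0],[[0,0,-2],0,0],[[0,0,-2],0,0],[[0,0,-2],0,0],[[0,0,-2],0,0],[[0,0,-2],0,0],[[0,0,-40],0,0],[[0,0,-90],0,0],[[0,0,-130],0,0]]' | egrep 'eef|cont|open'
python3 -m crank '[[[0,0,-10],0,0],[[0,0,-10],0,0]]' | egrep 'eef'
python3 - <<'E'
from h import *
c,W=cloud("side"); m=np.hypot(W[...,0]-.488,W[...,1]+.018)<.05; H=hsv(c["frame"]); 
p=W[m&(H[...,0]>3)&(H[...,0]<16)&(H[...,1]>150)]; print(len(p),np.percentile(p,[2,98],axis=0).round(3)); show(c["frame"],W)
plan((411,-300.5,130,-149.5),(411,-300.5,35,-149.5))
E
```

```text
eef_pos: [0.4869, -0.0158, 0.127]
contact_force: [1.7, -0.1, -0.4]
opening: 1.0
eef_pos: [0.4883, -0.0162, 0.1373]
193 [[ 0.464 -0.038  0.031]
 [ 0.515 -0.006  0.061]]
pot [661.8 217.7] tab nan e 1.61 0 nan [331. 192.]
pot [677.6  68.3] tab -7.8 e 1.58 2 35.9 [343. 224.]
pot [ 412.8 -302.1] tab -61.5 e 1.08 14 37.5 [262. 334.]
pot [ 546.6 -329.2] tab 41.4 e 1.16 1 36.5 [315. 338.]
now [486.8 -15.8 168.  -88.9] open 85.0 F [-0.7 -0.5 -0.7]
[np.float64(-81.4), np.float64(283.2), np.float64(38.0)] 60.6
[np.float64(0.0), np.float64(-0.0), np.float64(95.0)] -0.0
```

```bash
python3 -m crank '[[[-81,283,38],61,0],[[-81,283,38],61,0],[[-81,283,38],61,0],[[-81,283,38],61,0],[[-81,283,38],61,0],[[-81,283,38],61,0],[[-81,283,38],61,0],[[-81,283,38],61,0],[[-81,283,38],61,0],[[-81,283,38],61,0]]' | grep eef
python3 -m crank '[[[0,0,0],0,0],[[0,0,0],0,0]]' | grep eef
python3 -c "
from h import *
plan((411,-300.5,35,-149.5))"
```

```text
eef_pos: [0.4111, -0.2989, 0.0958]
eef_pos: [0.4117, -0.2996, 0.097]
now [ 411.7 -299.6  130.  -149.7] open 85.0 F [ 0.3  0.  -0. ]
[np.float64(0.4), np.float64(1.0), np.float64(95.0)] -0.2
```

```bash
python3 -m crank '[[[0,1,30],0,0],[[0,1,60],0,0],[[0,1,80],0,0],[[0,1,95],0,0],[[0,1,95],0,0],[[0,1,95],0,0]]' | egrep 'eef|cont'
python3 -m crank '[[[0,0,0],0,255],[[0,0,0],0,255],[[0,0,0],0,255],[[0,0,0],0,255],[[0,0,0],0,255],[[0,0,0],0,255]]' 30| egrep 'eef|open|force'
python3 -m crank '[[[0,0,-30],0,255],[[0,0,-60],0,255],[[0,0,-95],0,255],[[0,0,-95],0,255],[[0,0,-95],0,255]]'| egrep 'eef|open|force'
python3 - <<'E'
from h import *
plan((483,106.4,130,-88.5),(483,106.4,49,-88.5))
c,W=cloud("side"); cv2.imwrite("pics/s6.png",cv2.resize(c["frame"][250:380,200:340],None,fx=4,fy=4))
E
```

```text
eef_pos: [0.4108, -0.3007, 0.0023]
contact_force: [0.8, -0.1, -0.0]
eef_pos: [0.4114, -0.3018, 0.0035]
contact_force: [-0.8, 0.2, 6.8]
opening: 0.728
finger_force: 33.9
eef_pos: [0.4107, -0.301, 0.0975]
contact_force: [0.3, 0.1, -1.7]
opening: 0.734
finger_force: 33.6
now [ 410.7 -301.   130.5 -149.9] open 62.4 F [ 0.3  0.1 -1.7]
[np.float64(-316.0), np.float64(-267.1), np.float64(0.5)] -61.4
[np.float64(0.0), np.float64(0.0), np.float64(81.0)] -0.0
```

View pics/s6.png

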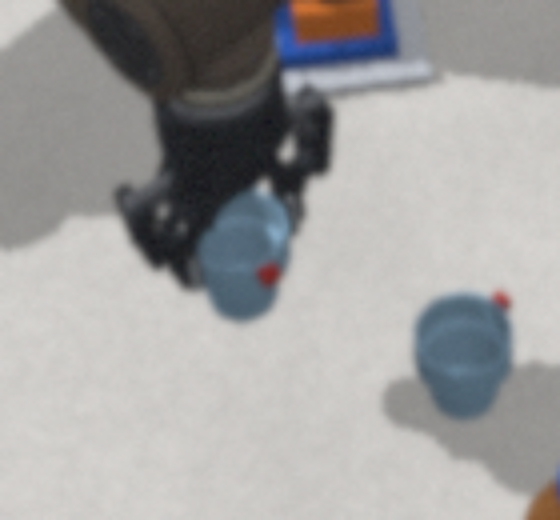

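The pot is held upright with its tab clear at (268,273). Moving to the ring.

```bash
python3 -m crank '[[[-316,-267,0],-61,255],[[-316,-267,0],-61,255],[[-316,-267,0],-61,255],[[-316,-267,0],-61,255],[[-316,-267,0],-61,255],[[-316,-267,0],-61,255],[[-316,-267,0],-61,255],[[-316,-267,0],-61,255],[[-316,-267,0],-61,255],[[-316,-267,0],-61,255]]' | grep eef
python3 -m crank '[[[0,0,0],0,255],[[0,0,0],0,255],[[0,0,0],0,255]]' | grep eef
python3 -c "
from h import *
plan((483,106.4,49,-88.5))"
```

```text
eef_pos: [0.4813, 0.1081, 0.095]
eef_pos: [0.4826, 0.1051, 0.0967]
now [482.6 105.1 129.7 -89. ] open 62.1 F [-0.5  0.3 -0.4]
[np.float64(0.4), np.float64(-1.3), np.float64(80.7)] -0.5
```

```bash
python3 -m crank '[[[0,-1,25],0,255],[[0,-1,50],0,255],[[0,-1,65],0,255],[[0,-1,73],0,255],[[0,-1,78],0,255],[[0,-1,78],0,255]]' | egrep 'eef|cont'
python3 -m crank '[[[0,0,1],0,255],[[0,0,2],0,255],[[0,0,3],0,255],[[0,0,4],0,255],[[0,0,4],0,255]]' | egrep 'eef|cont'
python3 -m crank '[[[0,0,-1],0,255],[[0,0,-2],0,0],[[0,0,-2],0,0],[[0,0,-2],0,0],[[0,0,-2],0,0],[[0,0,-2],0,0],[[0,0,-2],0,0],[[0,0,-40],0,0],[[0,0,-90],0,0],[[0,0,-130],0,0]]' | egrep 'eef|cont|open'
python3 -m crank '[[[0,0,0],0,0],[[0,0,0],0,0]]' | egrep 'eef'
cat >> h.py <<'E'
def stack(n):
    """check the top pot of n nested"""
    for k in("top","side"):
        c,W=cloud(k); H=hsv(c["frame"]); Z=W[...,2]*1e3; d=np.hypot(W[...,0]-.483,W[...,1]-.106)*1e3
        zr=54+28*n; b=W[(d<45)&(Z>zr-9)&(Z<zr+6)&(H[...,0]>90)&(H[...,0]<112)]
        red=W[((H[...,0]<6)|(H[...,0]>174))&(H[...,1]>120)&(d<60)]
        cc=circ(b[:,:2],.0305)[0]*1e3 if len(b)>9 else np.nan
        print(k,"rim",len(b),cc,"zmax",np.percentile(b[:,2],95)*1e3 if len(b) else None,"tabs",(np.median(red,0)*1e3).round(1) if len(red) else None,len(red))
E
python3 - <<'E'
from h import *
stack(1)
plan((544.4,-327.4,150,-47.5),(544.4,-327.4,35,-47.5))
c,W=cloud("top"); show(c["frame"],W); lid(c["frame"],W)
E
```

```text
eef_pos: [0.4828, 0.1071, 0.0189]
contact_force: [1.1, 0.3, 0.2]
eef_pos: [0.4835, 0.1075, 0.0175]
contact_force: [-6.2, -1.6, 10.9]
eef_pos: [0.4829, 0.1075, 0.147]
contact_force: [1.8, 0.0, -0.1]
opening: 0.997
eef_pos: [0.4835, 0.1075, 0.1462]
top rim 3 nan zmax 85.72359370876944 tabs [450.5 110.2 445.6] 1
side rim 124 [485.68201059 105.87692562] zmax 85.42376577638042 tabs [521.1 103.6  79.7] 2
now [481.6 107.5 176.4 -88.9] open 85.3 F [0.2 0.  0.3]
[np.float64(54.2), np.float64(436.0), np.float64(26.4)] -41.4
[np.float64(0.0), np.float64(0.0), np.float64(115.0)] -0.0
pot [676.1  70.2] tab -3.7 e 0.81 10 36.5 [303. 205.]
pot [659.7 219.1] tab 50.0 e 0.9 11 37.5 [245. 210.]
pot [536.1 301.3] tab 63.5 e 0.84 10 39.3 [210. 257.]
pot [ 544.4 -327.4] tab 42.3 e 0.87 14 36.8 [461. 259.]
knob [426.8 309.5  49.4] (array([426.8, 310.2]), array([20.3, 24. ]), 0.5) 74
flange [427.3 310.9] 367
```

```bash
python3 -m crank '[[[54,436,26],-41,0],[[54,436,26],-41,0],[[54,436,26],-41,0],[[54,436,26],-41,0],[[54,436,26],-41,0],[[54,436,26],-41,0],[[54,436,26],-41,0],[[54,436,26],-41,0],[[54,436,26],-41,0],[[54,436,26],-41,0]]' | grep eef
python3 -m crank '[[[0,0,0],0,0],[[0,0,0],0,0],[[0,0,0],0,0],[[0,0,0],0,0]]' | grep eef
python3 -c "
from h import *
plan((544.4,-327.4,35,-47.5))"
```

```text
eef_pos: [0.5442, -0.3313, 0.1163]
eef_pos: [0.5455, -0.3254, 0.119]
now [ 545.5 -325.4  152.   -47.8] open 84.9 F [ 0.2 -0.7 -0. ]
[np.float64(-2.1), np.float64(0.7), np.float64(117.0)] -0.3
```

```bash
python3 -m crank '[[[-2,1,35],0,0],[[-2,1,70],0,0],[[-2,1,95],0,0],[[-2,1,110],0,0],[[-2,1,117],0,0],[[-2,1,117],0,0],[[-2,1,117],0,0]]' | egrep 'eef|cont'
python3 -m crank '[[[0,0,0],0,255],[[0,0,0],0,255],[[0,0,0],0,255],[[0,0,0],0,255],[[0,0,0],0,255],[[0,0,0],0,255]]' 30| egrep 'eef|open|force'
python3 -m crank '[[[0,0,-30],0,255],[[0,0,-60],0,255],[[0,0,-100],0,255],[[0,0,-120],0,255],[[0,0,-120],0,255],[[0,0,-120],0,255]]'| egrep 'eef|open|force'
python3 - <<'E'
from h import *
plan((483,106.4,160,-88.5),(483,106.4,77,-88.5))
E
```

```text
eef_pos: [0.5456, -0.33, 0.0035]
contact_force: [0.5, 0.4, 0.9]
eef_pos: [0.5455, -0.3303, 0.0037]
contact_force: [-0.1, 0.9, 6.5]
opening: 0.734
finger_force: 34.4
eef_pos: [0.5441, -0.3291, 0.121]
contact_force: [0.0, 0.8, -2.1]
opening: 0.734
finger_force: 33.8
now [ 544.1 -329.1  154.   -47.9] open 62.4 F [ 0.   0.8 -2.1]
[np.float64(246.9), np.float64(-363.9), np.float64(-6.0)] 40.6
[np.float64(0.0), np.float64(0.0), np.float64(83.0)] -0.0
```

```bash
python3 -m crank '[[[247,-364,-6],41,255],[[247,-364,-6],41,255],[[247,-364,-6],41,255],[[247,-364,-6],41,255],[[247,-364,-6],41,255],[[247,-364,-6],41,255],[[247,-364,-6],41,255],[[247,-364,-6],41,255],[[247,-364,-6],41,255],[[247,-364,-6],41,255]]' | grep eef
python3 -m crank '[[[0,0,0],0,255],[[0,0,0],0,255],[[0,0,0],0,255],[[0,0,0],0,255]]' | grep eef
python3 -c "
from h import *
plan((483,106.4,77,-88.5))"
```

```text
eef_pos: [0.4803, 0.1103, 0.125]
eef_pos: [0.4837, 0.1051, 0.1276]
now [483.7 105.1 160.6 -89. ] open 62.1 F [ 0.3  0.6 -1.3]
[np.float64(-0.6), np.float64(-1.4), np.float64(83.6)] -0.5
```

```bash
python3 -m crank '[[[0,-1,25],0,255],[[0,-1,50],0,255],[[0,-1,66],0,255],[[0,-1,74],0,255],[[0,-1,80],0,255],[[0,-1,80],0,255]]' | egrep 'eef|cont'
python3 -m crank '[[[0,0,1],0,255],[[0,0,2],0,255],[[0,0,3],0,255],[[0,0,4],0,255],[[0,0,4],0,255]]' | egrep 'eef|cont'
python3 -m crank '[[[0,0,-1],0,255],[[0,0,-2],0,0],[[0,0,-2],0,0],[[0,0,-2],0,0],[[0,0,-2],0,0],[[0,0,-2],0,0],[[0,0,-2],0,0],[[0,0,-40],0,0],[[0,0,-90],0,0],[[0,0,-130],0,0]]' | egrep 'eef|cont|open'
python3 -m crank '[[[0,0,0],0,0],[[0,0,0],0,0],[[0,0,0],0,0]]' | egrep 'eef'
python3 - <<'E'
from h import *
stack(2)
plan((676,70.2,150,-94),(676,70.2,35,-94))
E
```

```text
eef_pos: [0.4835, 0.1069, 0.0477]
contact_force: [-0.2, 0.3, -0.5]
eef_pos: [0.484, 0.1072, 0.0457]
contact_force: [-3.1, -0.5, 6.3]
eef_pos: [0.4837, 0.1072, 0.1762]
contact_force: [1.2, -1.6, 1.5]
opening: 1.004
eef_pos: [0.4824, 0.1072, 0.1724]
top rim 4 nan zmax 112.0767737992976 tabs None 0
side rim 133 [487.085148   105.46001806] zmax 113.73011450933355 tabs [521.  100.9 377.6] 11
now [482.2 107.2 204.8 -88.9] open 85.1 F [-0.2  0.5 -0.6]
[np.float64(193.0), np.float64(40.8), np.float64(54.8)] 5.1
[np.float64(0.0), np.float64(-0.0), np.float64(115.0)] -0.0
```

```bash
python3 -m crank '[[[193,41,55],5,0],[[193,41,55],5,0],[[193,41,55],5,0],[[193,41,55],5,0],[[193,41,55],5,0],[[193,41,55],5,0],[[193,41,55],5,0],[[193,41,55],5,0],[[193,41,55],5,0]]' | grep eef
python3 -c "
from h import *
plan((676,70.2,35,-94))"
```

```text
eef_pos: [0.6768, 0.0706, 0.1206]
now [676.8  70.6 153.6 -93.8] open 84.8 F [-0.5 -0.1  0.5]
[np.float64(-0.8), np.float64(0.4), np.float64(118.6)] 0.2
```

```bash
python3 -m crank '[[[-1,0,35],0,0],[[-1,0,70],0,0],[[-1,0,95],0,0],[[-1,0,110],0,0],[[-1,0,118],0,0],[[-1,0,118],0,0],[[-1,0,118],0,0]]' | egrep 'eef|cont'
python3 -m crank '[[[0,0,0],0,255],[[0,0,0],0,255],[[0,0,0],0,255],[[0,0,0],0,255],[[0,0,0],0,255],[[0,0,0],0,255]]' 30| egrep 'eef|open|force'
python3 -m crank '[[[0,0,-30],0,255],[[0,0,-60],0,255],[[0,0,-100],0,255],[[0,0,-150],0,255],[[0,0,-150],0,255],[[0,0,-150],0,255]]'| egrep 'eef|open|force'
python3 - <<'E'
from h import *
plan((483,106.4,190,-88.5),(483,106.4,105,-88.5))
E
```

```text
eef_pos: [0.6775, 0.0701, 0.0028]
contact_force: [0.2, -0.1, 0.5]
eef_pos: [0.6777, 0.0702, 0.0028]
contact_force: [0.7, 0.5, 5.9]
opening: 0.73
finger_force: 33.7
eef_pos: [0.6772, 0.07, 0.1529]
contact_force: [-0.4, -0.6, -2.5]
opening: 0.728
finger_force: 33.3
now [677.2  70.  185.9 -93.9] open 61.9 F [-0.4 -0.6 -2.5]
[np.float64(-196.2), np.float64(-23.2), np.float64(-4.1)] -5.4
[np.float64(0.0), np.float64(0.0), np.float64(85.0)] -0.0
```

```bash
python3 -m crank '[[[-196,-23,-4],-5,255],[[-196,-23,-4],-5,255],[[-196,-23,-4],-5,255],[[-196,-23,-4],-5,255],[[-196,-23,-4],-5,255],[[-196,-23,-4],-5,255],[[-196,-23,-4],-5,255],[[-196,-23,-4],-5,255]]' | grep eef
python3 -c "
from h import *
plan((483,106.4,105,-88.5))"
```

```text
eef_pos: [0.4835, 0.1059, 0.1549]
now [483.5 105.9 187.9 -88.9] open 62.1 F [-0.3  0.1 -1. ]
[np.float64(-0.5), np.float64(-0.5), np.float64(82.9)] -0.4
```

```bash
python3 -m crank '[[[-1,0,25],0,255],[[-1,0,50],0,255],[[-1,0,66],0,255],[[-1,0,74],0,255],[[-1,0,80],0,255],[[-1,0,80],0,255]]' | egrep 'eef|cont'
python3 -m crank '[[[0,0,1],0,255],[[0,0,2],0,255],[[0,0,3],0,255],[[0,0,4],0,255],[[0,0,4],0,255]]' | egrep 'eef|cont'
python3 -m crank '[[[0,0,-1],0,255],[[0,0,-2],0,0],[[0,0,-2],0,0],[[0,0,-2],0,0],[[0,0,-2],0,0],[[0,0,-2],0,0],[[0,0,-2],0,0],[[0,0,-40],0,0],[[0,0,-80],0,0],[[0,0,-110],0,0]]' | egrep 'eef|cont|open'
python3 -m crank '[[[0,0,0],0,0],[[0,0,0],0,0],[[0,0,0],0,0]]' | egrep 'eef'
python3 - <<'E'
from h import *
stack(3)
plan((659.8,219.1,150,-40),(659.8,219.1,35,-40))
c,W=cloud("top"); show(c["frame"],W)
E
```

```text
eef_pos: [0.4816, 0.1061, 0.0746]
contact_force: [-0.1, 0.5, -1.0]
eef_pos: [0.482, 0.1063, 0.0727]
contact_force: [-2.8, -0.5, 6.7]
eef_pos: [0.4819, 0.1063, 0.1833]
contact_force: [0.7, -0.6, -0.1]
opening: 0.999
eef_pos: [0.4802, 0.1062, 0.1794]
top rim 7 nan zmax 141.94149444854315 tabs [446.6  93.4 373.3] 1
side rim 142 [483.39235836 104.79478642] zmax 141.1979344397937 tabs [518.7  99.3 378.7] 15
now [480.1 106.2 212.  -88.9] open 85.0 F [-0.4 -0.4 -0.7]
[np.float64(181.9), np.float64(-109.3), np.float64(62.0)] -48.9
[np.float64(0.0), np.float64(0.0), np.float64(115.0)] -0.0
pot [659.9 219.4] tab 50.4 e 0.78 11 37.5 [245. 210.]
pot [536.2 301.3] tab 65.1 e 0.76 9 37.9 [210. 257.]
```

```bash
python3 -m crank '[[[182,-109,0],-49,0],[[182,-109,0],-49,0],[[182,-109,0],-49,0],[[182,-109,62],-49,0],[[182,-109,62],-49,0],[[182,-109,62],-49,0],[[182,-109,62],-49,0],[[182,-109,62],-49,0],[[182,-109,62],-49,0],[[182,-109,62],-49,0]]' | grep eef
python3 -m crank '[[[0,0,0],0,0],[[0,0,0],0,0]]' | grep eef
python3 -c "
from h import *
plan((659.8,219.1,35,-40))"
```

```text
eef_pos: [0.6614, 0.2187, 0.1205]
eef_pos: [0.6612, 0.2187, 0.1198]
now [661.2 218.7 152.8 -39.9] open 84.8 F [-0.4 -1.3  0.1]
[np.float64(-0.6), np.float64(-1.3), np.float64(117.8)] 0.1
```

```bash
python3 -m crank '[[[-1,-1,35],0,0],[[-1,-1,70],0,0],[[-1,-1,95],0,0],[[-1,-1,110],0,0],[[-1,-1,118],0,0],[[-1,-1,118],0,0],[[-1,-1,118],0,0]]' | egrep 'eef|cont'
python3 -m crank '[[[0,0,0],0,255],[[0,0,0],0,255],[[0,0,0],0,255],[[0,0,0],0,255],[[0,0,0],0,255],[[0,0,0],0,255]]' 30| egrep 'eef|open|force'
python3 -m crank '[[[0,0,-30],0,255],[[0,0,-60],0,255],[[0,0,-100],0,255],[[0,0,-150],0,255],[[0,0,-180],0,255],[[0,0,-180],0,255],[[0,0,-180],0,255]]'| egrep 'eef|open|force'
python3 - <<'E'
from h import *
plan((483,106.4,216,-88.5),(483,106.4,133,-88.5))
E
```

```text
eef_pos: [0.6609, 0.219, 0.0026]
contact_force: [0.6, -1.0, -0.1]
eef_pos: [0.6611, 0.219, 0.003]
contact_force: [-1.5, 0.4, 5.5]
opening: 0.733
finger_force: 34.2
eef_pos: [0.6595, 0.2187, 0.181]
contact_force: [0.3, -0.2, -1.8]
opening: 0.727
finger_force: 33.7
now [659.5 218.7 214.  -39.9] open 61.8 F [ 0.3 -0.2 -1.8]
[np.float64(-199.3), np.float64(-63.5), np.float64(-2.0)] 48.6
[np.float64(0.0), np.float64(0.0), np.float64(83.0)] -0.0
```

```bash
python3 -m crank '[[[-199,-64,-2],49,255],[[-199,-64,-2],49,255],[[-199,-64,-2],49,255],[[-199,-64,-2],49,255],[[-199,-64,-2],49,255],[[-199,-64,-2],49,255],[[-199,-64,-2],49,255],[[-199,-64,-2],49,255],[[-199,-64,-2],49,255],[[-199,-64,-2],49,255]]' | grep eef
python3 -m crank '[[[0,0,0],0,255],[[0,0,0],0,255]]' | grep eef
python3 -c "
from h import *
plan((483,106.4,133,-88.5))"
```

```text
eef_pos: [0.483, 0.1072, 0.1824]
eef_pos: [0.4831, 0.1071, 0.1829]
now [483.1 107.1 215.9 -88.8] open 62.2 F [ 0.3 -0.6 -1.9]
[np.float64(-0.1), np.float64(0.7), np.float64(82.9)] -0.3
```

```bash
python3 -m crank '[[[0,0,25],0,255],[[0,0,50],0,255],[[0,0,66],0,255],[[0,0,74],0,255],[[0,0,80],0,255],[[0,0,80],0,255]]' | egrep 'eef|cont'
python3 -m crank '[[[0,0,1],0,255],[[0,0,2],0,255],[[0,0,3],0,255],[[0,0,4],0,255],[[0,0,4],0,255]]' | egrep 'eef|cont'
python3 -m crank '[[[0,0,-1],0,255],[[0,0,-2],0,0],[[0,0,-2],0,0],[[0,0,-2],0,0],[[0,0,-2],0,0],[[0,0,-2],0,0],[[0,0,-2],0,0],[[0,0,-40],0,0],[[0,0,-80],0,0],[[0,0,-90],0,0]]' | egrep 'eef|cont|open'
python3 -m crank '[[[0,0,0],0,0],[[0,0,0],0,0],[[0,0,0],0,0]]' | egrep 'eef'
python3 - <<'E'
from h import *
stack(4)
plan((536.2,301.3,200,-26),(536.2,301.3,35,-26))
c,W=cloud("top"); show(c["frame"],W)
E
```

```text
eef_pos: [0.4828, 0.107, 0.1027]
contact_force: [0.1, 0.1, -1.8]
eef_pos: [0.4837, 0.1069, 0.1009]
contact_force: [-4.7, -1.1, 6.7]
eef_pos: [0.4858, 0.1071, 0.1942]
contact_force: [0.7, 0.5, 0.9]
opening: 1.006
eef_pos: [0.4817, 0.1069, 0.1867]
top rim 9 nan zmax 168.3833179315945 tabs None 0
side rim 137 [485.85308942 105.25900994] zmax 169.8471603516746 tabs [521.1  99.6 362.8] 22
now [481.9 107.  220.  -88.9] open 85.2 F [ 0.  -0.7 -1.2]
[np.float64(58.1), np.float64(-193.2), np.float64(20.0)] -62.9
[np.float64(0.0), np.float64(0.0), np.float64(165.0)] -0.0
pot [536.2 301.3] tab 63.5 e 0.82 8 38.4 [210. 257.]
```

```bash
python3 -m crank '[[[58,-193,0],-63,0],[[58,-193,0],-63,0],[[58,-193,0],-63,0],[[58,-193,20],-63,0],[[58,-193,20],-63,0],[[58,-193,20],-63,0],[[58,-193,20],-63,0],[[58,-193,20],-63,0],[[58,-193,20],-63,0],[[58,-193,20],-63,0]]' | grep eef
python3 -m crank '[[[0,0,0],0,0],[[0,0,0],0,0]]' | grep eef
python3 -c "
from h import *
plan((536.2,301.3,35,-26.5))"
```

```text
eef_pos: [0.5369, 0.301, 0.1682]
eef_pos: [0.5371, 0.301, 0.1689]
now [537.1 301.  201.9 -25.9] open 85.3 F [-0.4 -0.8 -0. ]
[np.float64(-0.1), np.float64(-1.0), np.float64(166.9)] 0.6
```

```bash
python3 -m crank '[[[0,-1,40],0,0],[[0,-1,80],0,0],[[0,-1,120],0,0],[[0,-1,145],0,0],[[0,-1,160],0,0],[[0,-1,167],0,0],[[0,-1,167],0,0],[[0,-1,167],0,0]]' | egrep 'eef|cont'
python3 -m crank '[[[0,0,0],0,255],[[0,0,0],0,255],[[0,0,0],0,255],[[0,0,0],0,255],[[0,0,0],0,255],[[0,0,0],0,255]]' 30| egrep 'eef|open|force'
python3 -m crank '[[[0,0,-30],0,255],[[0,0,-60],0,255],[[0,0,-100],0,255],[[0,0,-150],0,255],[[0,0,-200],0,255],[[0,0,-210],0,255],[[0,0,-210],0,255],[[0,0,-210],0,255]]'| egrep 'eef|open|force'
python3 - <<'E'
from h import *
plan((483,106.4,244,-88.5),(483,106.4,161,-88.5))
E
```

```text
eef_pos: [0.5376, 0.3021, 0.0037]
contact_force: [-1.1, 0.4, -0.1]
eef_pos: [0.5376, 0.3021, 0.0038]
contact_force: [-0.4, -0.4, 5.6]
opening: 0.729
finger_force: 34.4
eef_pos: [0.5351, 0.3011, 0.2096]
contact_force: [-0.7, -0.0, -1.7]
opening: 0.73
finger_force: 33.7
now [535.1 301.1 242.6 -25.9] open 62.1 F [-0.7 -0.  -1.7]
[np.float64(-197.9), np.float64(38.1), np.float64(-1.4)] 62.6
[np.float64(0.0), np.float64(0.0), np.float64(83.0)] -0.0
```

```bash
python3 -m crank '[[[-198,38,-2],63,255],[[-198,38,-2],63,255],[[-198,38,-2],63,255],[[-198,38,-2],63,255],[[-198,38,-2],63,255],[[-198,38,-2],63,255],[[-198,38,-2],63,255],[[-198,38,-2],63,255],[[-198,38,-2],63,255],[[-198,38,-2],63,255]]' | grep eef
python3 -m crank '[[[0,0,0],0,255],[[0,0,0],0,255],[[0,0,0],0,255]]' | grep eef
python3 -c "
from h import *
plan((483,106.4,161,-88.5))"
```

```text
eef_pos: [0.4828, 0.1068, 0.2115]
eef_pos: [0.484, 0.1068, 0.2138]
now [484.  106.8 246.8 -88.8] open 62.0 F [-0.8 -0.6 -0.9]
[np.float64(-1.0), np.float64(0.4), np.float64(85.8)] -0.3
```

```bash
python3 -m crank '[[[-1,0,25],0,255],[[-1,0,50],0,255],[[-1,0,66],0,255],[[-1,0,76],0,255],[[-1,0,82],0,255],[[-1,0,82],0,255]]' | egrep 'eef|cont'
python3 -m crank '[[[0,0,1],0,255],[[0,0,2],0,255],[[0,0,3],0,255],[[0,0,4],0,255],[[0,0,4],0,255]]' | egrep 'eef|cont'
python3 -m crank '[[[0,0,-1],0,255],[[0,0,-2],0,0],[[0,0,-2],0,0],[[0,0,-2],0,0],[[0,0,-2],0,0],[[0,0,-2],0,0],[[0,0,-2],0,0],[[0,0,-30],0,0],[[0,0,-60],0,0],[[0,0,-80],0,0]]' | egrep 'eef|cont|open'
python3 -m crank '[[[0,0,0],0,0],[[0,0,0],0,0],[[0,0,0],0,0]]' | egrep 'eef'
python3 - <<'E'
from h import *
stack(5)
for k in("top","side"):
    c,W=cloud(k); lid(c["frame"],W,0,(.427,.308)); show(c["frame"],W)
cv2.imwrite("pics/s7.png",cv2.resize(c["frame"][110:290,220:420],None,fx=3.3,fy=3.3))
plan((427,308,150,-60),(427,308,21,-60))
E
```

```text
eef_pos: [0.4829, 0.1068, 0.1316]
contact_force: [0.8, -0.2, -0.3]
eef_pos: [0.4839, 0.1067, 0.1297]
contact_force: [-2.0, -0.3, 4.6]
eef_pos: [0.4838, 0.1068, 0.2101]
contact_force: [-1.1, 0.0, -0.0]
opening: 0.996
eef_pos: [0.482, 0.1067, 0.206]
top rim 15 [483.76363018 105.99864672] zmax 196.29308644321682 tabs None 0
side rim 122 [486.11153959 105.25335997] zmax 197.46521344305495 tabs [520.9 100.2 376.1] 24
knob [426.6 309.5  50.2] (array([426.7, 310.6]), array([20.3, 23.7]), 1.5) 74
flange [427.2 311.1] 364
knob [429.4 307.4  49.8] (array([429.6, 307.9]), array([29.8, 20.2]), 85.0) 40
flange [414.2 310.4] 131
pot [484.8 106.6] tab 0.7 e 1.26 1 36.4 [277. 202.]
now [482.4 106.8 239.6 -88.9] open 84.9 F [ 1.2 -0.8  0.3]
[np.float64(-51.4), np.float64(-202.3), np.float64(89.6)] -28.9
[np.float64(0.0), np.float64(0.0), np.float64(129.0)] -0.0
```

View pics/s7.png

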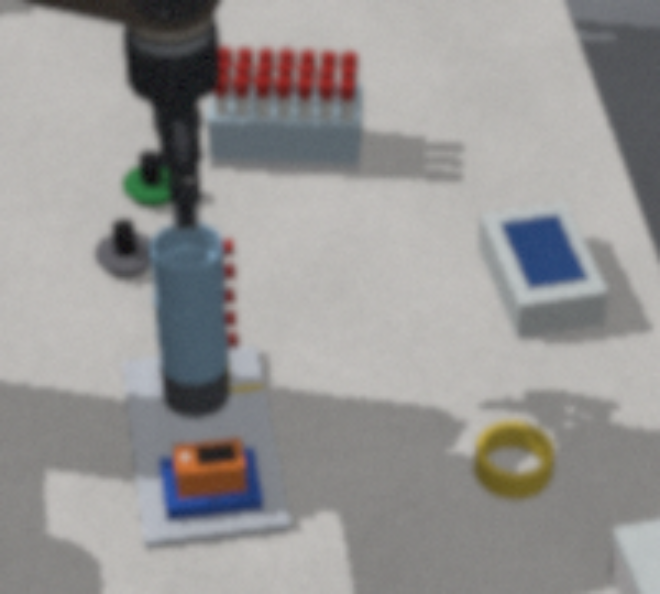

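All five pots are nested with tabs aligned above the yellow line at crop x ≈ 232, and the logger sits flat in its pocket at (210,470). The grey lid is unmoved at (123,250), so the lid goes on next.

```bash
python3 -m crank '[[[-51,-202,0],-57,0],[[-51,-202,0],-57,0],[[-51,-202,0],-57,0],[[-51,-202,0],-57,0],[[-51,-202,60],-57,0],[[-51,-202,120],-57,0],[[-51,-202,120],-57,0],[[-51,-202,120],-57,0],[[-51,-202,120],-57,0],[[-51,-202,120],-57,0]]' | grep eef
python3 -m crank '[[[0,0,0],0,0],[[0,0,0],0,0],[[0,0,0],0,0]]' | grep eef
python3 -c "
from h import *
c,W=cloud('side'); lid(c['frame'],W,0,(.427,.308))
plan((427,310.5,22,-32))"
```

```text
eef_pos: [0.4298, 0.3083, 0.0902]
eef_pos: [0.4287, 0.3079, 0.0889]
knob [429.1 307.2  49.7] (array([428.8, 306.1]), array([34.8, 20.5]), 80.1) 40
flange [425. 298.] 125
now [428.5 307.8 121.7 -31.9] open 85.1 F [ 0.6 -0.6  0. ]
[np.float64(1.5), np.float64(-2.7), np.float64(99.7)] 0.1
```

```bash
python3 -m crank '[[[1,-3,30],0,0],[[1,-3,60],0,0],[[1,-3,85],0,0],[[1,-3,100],0,0],[[1,-3,100],0,0],[[1,-3,100],0,0]]' | egrep 'eef|cont'
python3 -m crank '[[[0,0,0],0,255],[[0,0,0],0,255],[[0,0,0],0,255],[[0,0,0],0,255],[[0,0,0],0,255],[[0,0,0],0,255],[[0,0,0],0,255],[[0,0,0],0,255]]' 40| egrep 'eef|open|force'
python3 -m crank '[[[0,0,-40],0,255],[[0,0,-80],0,255],[[0,0,-120],0,255],[[0,0,-160],0,255],[[0,0,-200],0,255],[[0,0,-220],0,255],[[0,0,-220],0,255],[[0,0,-220],0,255]]'| egrep 'eef|open|force'
python3 - <<'E'
from h import *
plan((483,106.4,240,-88.5),(483,106.4,204,-88.5))
E
```

```text
eef_pos: [0.4267, 0.3104, -0.0114]
contact_force: [0.8, -0.1, 1.0]
eef_pos: [0.4265, 0.3104, -0.0114]
contact_force: [-1.1, -0.3, 5.8]
opening: 0.265
finger_force: 39.5
eef_pos: [0.4254, 0.3098, 0.2065]
contact_force: [-0.3, -0.6, -1.0]
opening: 0.268
finger_force: 39.3
now [425.4 309.8 239.5 -31.9] open 22.8 F [-0.3 -0.6 -1. ]
[np.float64(-142.4), np.float64(156.3), np.float64(-0.5)] 56.6
[np.float64(0.0), np.float64(0.0), np.float64(36.0)] -0.0
```

```bash
python3 -m crank '[[[-142,156,0],57,255],[[-142,156,0],57,255],[[-142,156,0],57,255],[[-142,156,0],57,255],[[-142,156,0],57,255],[[-142,156,0],57,255],[[-142,156,0],57,255],[[-142,156,0],57,255],[[-142,156,0],57,255],[[-142,156,0],57,255]]' | grep eef
python3 -m crank '[[[0,0,0],0,255],[[0,0,0],0,255],[[0,0,0],0,255]]' | grep eef
python3 - <<'E'
from h import *
plan((483,106.4,204,-88.5))
c,W=cloud("side"); cv2.imwrite("pics/s8.png",cv2.resize(c["frame"][120:260,210:350],None,fx=4,fy=4))
E
```

```text
eef_pos: [0.4829, 0.1074, 0.2067]
eef_pos: [0.4836, 0.1073, 0.208]
now [483.6 107.3 241.  -88.8] open 23.2 F [-0.3 -0.4 -1.1]
[np.float64(-0.6), np.float64(0.9), np.float64(37.0)] -0.3
```

View pics/s8.png

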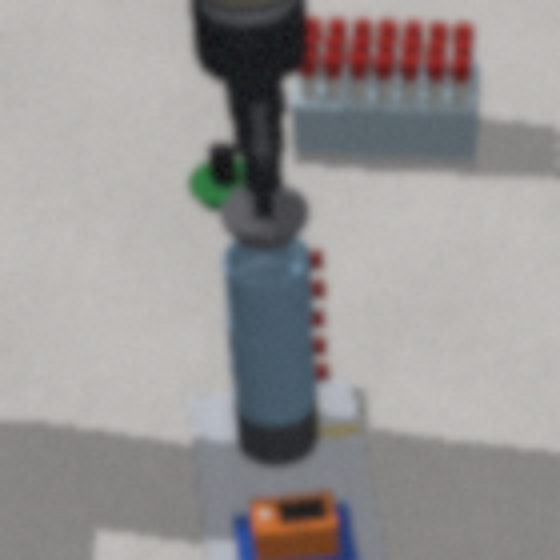

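The lid hangs level and centred over the stack, at (263,215). Lowering it under guard.

```bash
python3 -m crank '[[[-1,1,10],0,255],[[-1,1,20],0,255],[[-1,1,28],0,255],[[-1,1,33],0,255],[[-1,1,33],0,255]]' | egrep 'eef|cont'
python3 -m crank '[[[0,0,1],0,255],[[0,0,2],0,255],[[0,0,3],0,255],[[0,0,4],0,255],[[0,0,5],0,255],[[0,0,5],0,255]]' | egrep 'eef|cont'
```

```text
eef_pos: [0.4818, 0.1061, 0.1735]
contact_force: [0.4, -0.4, -0.3]
eef_pos: [0.4829, 0.1061, 0.1706]
contact_force: [-0.5, -0.4, 2.3]
```

```bash
python3 -m crank '[[[0,0,1],0,255],[[0,0,2],0,255],[[0,0,2],0,255]]' | egrep 'eef|cont'
python3 -m crank '[[[0,0,-2],0,255],[[0,0,-2],0,0],[[0,0,-2],0,0],[[0,0,-2],0,0],[[0,0,-2],0,0],[[0,0,-2],0,0],[[0,0,-2],0,0],[[0,0,-2],0,0],[[0,0,-40],0,0],[[0,0,-80],0,0]]' | egrep 'eef|cont|open'
python3 -m crank '[[[-40,120,-10],0,0],[[-40,120,-10],0,0],[[-40,120,-10],0,0],[[-40,220,-10],0,0],[[-40,220,-10],0,0],[[-40,220,-10],0,0],[[-40,220,-10],0,0],[[-40,220,-10],0,0],[[-40,220,-10],0,0]]' | grep eef
python3 - <<'E'
from h import *
for k in("top","side"):
    c,W=cloud(k); print(k); tray(c["frame"],W); Z=W[...,2]*1e3; d=np.hypot(W[...,0]-.484,W[...,1]-.106)
    fl=W[(d<.05)&(Z>195)&(Z<206)]; kn=W[(d<.05)&(Z>226)&(Z<240)]
    print("flange",box(fl),np.median(fl[:,2]),"knob",(np.median(kn,0)*1e3).round(1))
    p=W[(np.hypot(W[...,0]-.4867,W[...,1]+.0156)<.05)&(Z>50)&(Z<64)]; print("logger top",box(p),np.median(p[:,2]))
cv2.imwrite("pics/s9.png",cv2.resize(c["frame"][120:280,200:400],None,fx=4,fy=3.7)[:592])
E
```

```text
eef_pos: [0.4836, 0.1062, 0.1705]
contact_force: [-1.9, 0.7, 7.6]
eef_pos: [0.4813, 0.1062, 0.247]
contact_force: [1.0, -0.2, 0.3]
opening: 1.0
eef_pos: [0.4471, -0.1132, 0.2579]
top
ring [482.1 106.2] 0.0004396155522710509 26
block top (array([487.3, -14.9]), array([82.5, 58.6]), 1.5) 282
pocket floor (array([491.1,  -5.9]), array([71.6,  0. ]), 177.2) 2 0.011845047687012888
yellow [0.533 0.107 0.086] 8
slab (array([485.5,  48.7]), array([131.3, 230.4]), 2.3)
flange (array([484.3, 106. ]), array([61.5, 61.5]), 36.1) 0.1990784744953229 knob [485.  106.3 231.7]
logger top (array([487.5, -16.2]), array([58.6, 35. ]), 1.4) 0.05636165268191784
side
ring [485.2 105.4] 0.00188110146615242 56
block top (array([489.3, -22. ]), array([79.7, 61.4]), 1.3) 114
pocket floor (array([489.8, -42.9]), array([ 2.9, 55.4]), 90.0) 8 0.015753000850926346
yellow [nan nan nan] 0
slab (array([486.2,  47.6]), array([135.4, 236.8]), 0.9)
flange (array([492.4,  99.4]), array([58.8, 48. ]), 29.0) 0.19953468781399075 knob [492.7  99.7 231. ]
logger top (array([489.2, -18.3]), array([47.2, 58.6]), 87.7) 0.05660541308397926
  return _methods._mean(a, axis=axis, dtype=dtype,
  ret = um.true_divide(
```

View pics/s9.png

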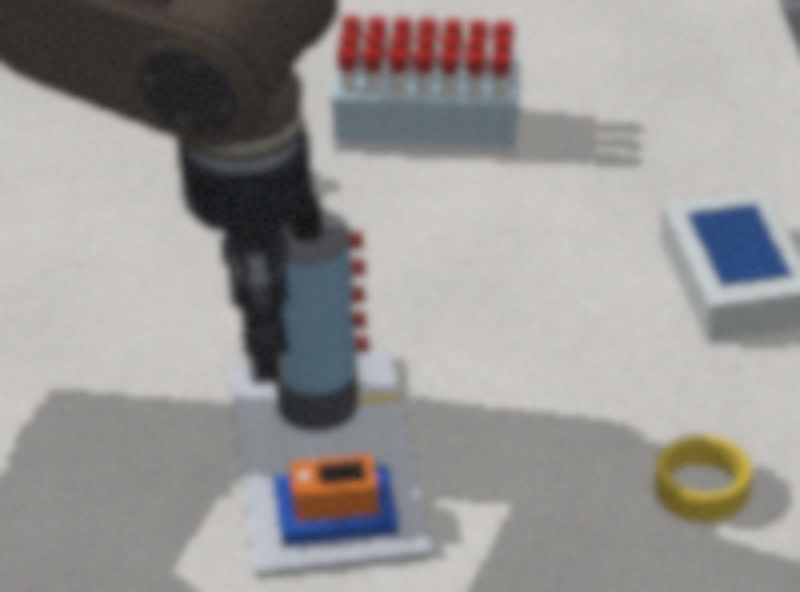

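The lid is seated (flange top at 199 mm, stack at (318,320)) and the logger is flat (top at 56 mm, yaw 1.4°). I'll check for any stray sixth pot, then hand in.

Run:
```python
from h import *
n=0
for k in("top","side"):
    c,W=cloud(k)
    for q in pots(c["frame"],W):
        print(k,q[0]); n+=np.hypot(*(q[0]-[.484,.106]))>.05
print("stray",n, get_state()["time"], abs(get_state()["dq"]).max())
if n==0: print(ctrl.sign_off())
```

```text
side [0.48570481 0.10593217]
stray 0 56.1 0.007221561611690554
the job is handed in; nothing more can be done
None
```

I handed the job in at 56 s of the 210 s limit: all five pots are nested in the ring with their tabs over the yellow line, the lid is on the top pot and the logger is flat in its pocket; the final camera check matched this, but no verdict was returned.

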